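Swing the hold-down clips off a wave-solder pallet

ROBOT

A 6-joint arm with a two-finger parallel gripper is mounted at the origin on the work surface. World frame = base frame: x ahead of the robot, y to its left, z up, the work surface at z = 0. Lengths are in m, angles in rad, forces in N, time in s.
With the tool pointing down it reaches from about 0.35 to 0.85 m from the base axis. Payload 8.1 kg.
Tool frame: the origin (TCP) lies midway between the tips of the shut fingers; the grasp point (between the pads) lies 19 mm behind it; z points along the fingers, y is the direction in which the jaws open and shut (so a half turn about z gives the same grasp; the last joint's range is limited). The gripper opens to 93 mm and grips with 3 to 60 N. Pads are 15 mm wide; open, the fingers measure 128 mm over their backs; the gripper's body (75 mm by 188 mm) begins 65 mm behind the grasp point.
Start: joints at [-1.221, 0.13, 1.488, -0, 1.523, -0.085], TCP at [0.253, -0.544, 0.219] pointing down, gripper open.
Joint ranges: [-2.96, 2.96], [-0.89, 2.26], [0.02, 2.5], [-1.34, 4.48], [0, 2.73], [-2.66, 2.66]. Speed limits (rad/s): [2.39, 2.39, 2.79, 3.14, 3.14, 3.14].

INTERFACE

Orientations are given as a rotation vector (axis times angle).
In Python, from plant import robot gives the robot as it stands. The module is installed in compiled form; this text tells all that it offers.
- The arm moves only by the shell command python3 -m pendant 'ROWS' [FORCE]. ROWS is JSON, a list of rows, each an object with "translation": the shift along the tool's x, y, z in mm, a list of three; "twist": the turn, a rotation vector about the tool's x, y, z in rad, a list of three; "grip": the opening, from -1 (shut) to 1 (fully open). A call has exactly 10 rows; each row shifts and turns the pose as measured when the row begins, along the tool's axes as they then stand; what a row does not reach is not made up. A row lasts 1/10 s, in which the tool goes at most 50 mm and 8.59 degrees, less where a joint would pass 70% of its speed; a pose out of reach is approached as far as the arm can. A call is refused whole if a number of a shift passes 50 or a number of a turn 0.15, either way. A call with a gripper value outside its range is refused whole. The fingers move at their own pace and stop on an object; FORCE is the grip in N (left out, the last holds). Time passes only in rows, so rows that do not move let the fingers close, or fill a call up. It gives the time, the measured TCP pose, the force and the opening at its end, in the units of the state.
- robot.read_state(): the state, without advancing time (a new reading comes with each control period).
- robot.read_camera(name): name is "side" or "top"; returns (picture, depth): 420x560x3 uint8, red, green, blue; 420x560 float32, m along the optical axis (not along the pixel's ray), 0 where there is no reading.
- robot.camera_info(name): a dict with "vertical_fov" (degrees; the focal length in pixels is half the picture's height over the tangent of half this angle, whatever the lens; pixels are square), "cx", "cy" (the principal point, pixels), "cam_to_world" (4x4, takes a point from camera to world coordinates). Camera axes: x right, y up, looking along -z (the intrinsics and any distortion apply to the point x, -y, -z); pixel columns grow to the right and rows downward; lengths in m; the calibration is good to about 2 mm. A picture is of the moment at which its call begins. camera_info takes no time and is no camera call.
- robot.close_job(): hands the job in, once; it reports no verdict.
The state is a dict: "t": time; "q": joint angles; "dq": joint speeds; "joint_torque": joint torques, N m; "tool_pos": TCP position; "orientation": TCP orientation; "force": force on the tool from outside, world axes, zero at the start; "wrist_torque": the same for the moment, N m; "opening": finger opening in m.
Only numpy, scipy, OpenCV 4.12 (cv2) and the standard library are available. Lean on these libraries where they do the work, as an engineer would, in place of code of your own. Each camera call takes 0.05 s, during which the arm holds its last target. There are 200 camera calls.

TASK

The soldered board in the black pallet is held down by three small steel turning clips along each of its two long edges, the one nearer you and the one farther away. Run your fingertips along both edges with a light touch and swing all six clips aside until none of them reaches over the board any more. Leave the board lying in its pocket, do not press hard on it or its parts or force the clips, and do not disturb the other things on the pallet and the table.

Things in the scene. Friction and masses are not known exactly. Their poses are not given: they have to be found in the camera images.
- pallet: Black wave-solder pallet, 196 x 280 mm plate fixed on two aluminium rails 340 mm long. Origin: on the table under its middle; z up, y along the board's long edges, x across. Its top face is 50 mm above the origin; a pocket in it holds the board. An aluminium bar stands 12 mm above the top at x = -97 to -104 and +97 to +104 mm, outside the clips.
- pallet_top (a point): Point at the middle of the pallet, level with its top face and with the bare top face of the board. The clips' arms occupy 1 to 11 mm above this level.
- near_edge (a point): Middle of the board's near long edge (pallet x = -60 mm), at the level of the top face; the edge runs 100 mm either way along the pallet's y. Its clips turn about screws on the pallet at x = -80 mm, y = -70, 0, +70 mm. Between the screws and 22 mm inside the edge nothing but the clips rises more than 1 mm.
- far_edge (a point): Middle of the board's far long edge (pallet x = +60 mm), at the level of the top face; otherwise as the near edge, its clips turning about screws at x = +80 mm, y = -70, 0, +70 mm.
- board: Green circuit-board panel, 120 x 200 x 2 mm, 0.3 kg, loose in the pocket with 1 mm play, top flush with the pallet's. Origin: centre of its underside; y along the long edges, z up. Soldered parts (yellow transformers, black cylinders, small blocks) stand up to 24 mm above it within 37 mm of its centre line; the margins beyond are bare.
- near0 (a joint): Turn (rad, counter-clockwise from above) of the near edge's steel clip at pallet x = -80, y = -70 mm: an arm 8 mm wide reaching 32 mm from its screw (hub 12 mm, head to 14 mm above the pallet). 0: square across the edge, 12 mm over the board; turns either way to stops at 1.6 and -1.6; off the board from 1.0. Friction 0.02 Nm holds it anywhere; no spring.
- near1 (a joint): Turn (rad, counter-clockwise from above) of the near edge's steel clip at pallet x = -80, y = 0 mm: an arm 8 mm wide reaching 32 mm from its screw (hub 12 mm, head to 14 mm above the pallet). 0: square across the edge, 12 mm over the board; turns either way to stops at 1.6 and -1.6; off the board from 1.0. Friction 0.02 Nm holds it anywhere; no spring.
- near2 (a joint): Turn (rad, counter-clockwise from above) of the near edge's steel clip at pallet x = -80, y = +70 mm: an arm 8 mm wide reaching 32 mm from its screw (hub 12 mm, head to 14 mm above the pallet). 0: square across the edge, 12 mm over the board; turns either way to stops at 1.6 and -1.6; off the board from 1.0. Friction 0.02 Nm holds it anywhere; no spring.
- far0 (a joint): Turn (rad, counter-clockwise from above) of the far edge's steel clip at pallet x = +80, y = -70 mm: an arm 8 mm wide reaching 32 mm from its screw (hub 12 mm, head to 14 mm above the pallet). 0: square across the edge, 12 mm over the board; turns either way to stops at 1.6 and -1.6; off the board from 1.0. Friction 0.02 Nm holds it anywhere; no spring.
- far1 (a joint): Turn (rad, counter-clockwise from above) of the far edge's steel clip at pallet x = +80, y = 0 mm: an arm 8 mm wide reaching 32 mm from its screw (hub 12 mm, head to 14 mm above the pallet). 0: square across the edge, 12 mm over the board; turns either way to stops at 1.6 and -1.6; off the board from 1.0. Friction 0.02 Nm holds it anywhere; no spring.
- far2 (a joint): Turn (rad, counter-clockwise from above) of the far edge's steel clip at pallet x = +80, y = +70 mm: an arm 8 mm wide reaching 32 mm from its screw (hub 12 mm, head to 14 mm above the pallet). 0: square across the edge, 12 mm over the board; turns either way to stops at 1.6 and -1.6; off the board from 1.0. Friction 0.02 Nm holds it anywhere; no spring.
- tape: Roll of amber tape, 48 mm diameter, 18 mm high, lying on the pallet's bare end margin (pallet y about +121 mm, x within 15 mm of the middle). Origin: centre of its underside.
- loupe: Black eyepiece magnifier, 30 mm diameter, 30 mm tall, standing on the pallet's other end margin (pallet y about -122 mm, x within 15 mm of the middle). Origin: centre of its underside.
- spare: A finished board panel, 120 x 150 mm, on a black foam sheet left of the pallet. Origin: centre of its underside.
- flux: White bottle, 56 mm diameter, 110 mm tall, left of the pallet. Origin: centre of its underside.
- driver: Screwdriver lying right of the pallet. Origin: centre of its underside.
- brush: Brush lying right of the pallet. Origin: centre of its underside.
- core: A single small transformer, yellow on black, 22 x 20 x 19 mm, left of the pallet. Origin: centre of its underside.
Things that resemble listed ones, but are neither listed nor needed, are in the scene too. What is shaped like the board but red is not meant.

How it is judged:
At the end, for the whole second after the job is handed in: All six clips are turned at least 1.0 rad either way from straight across, so that none reaches over the board, and are at rest; the board lies flat and still in its pocket within 5 mm of where it was ((value of joint near0 above 1 rad or value of joint near0 below -1 rad) and (value of joint near1 above 1 rad or value of joint near1 below -1 rad) and (value of joint near2 above 1 rad or value of joint near2 below -1 rad) and (value of joint far0 above 1 rad or value of joint far0 below -1 rad) and (value of joint far1 above 1 rad or value of joint far1 below -1 rad) and (value of joint far2 above 1 rad or value of joint far2 below -1 rad) and distance of board from where it was at the start of the episode below 0.005 m and angle between board's own z axis and vertical below 0.03 rad and linear speed of board below 0.02 m/s and velocity of joint near0 between -0.1 and 0.1 rad/s and velocity of joint near1 between -0.1 and 0.1 rad/s and velocity of joint near2 between -0.1 and 0.1 rad/s and velocity of joint far0 between -0.1 and 0.1 rad/s and velocity of joint far1 between -0.1 and 0.1 rad/s and velocity of joint far2 between -0.1 and 0.1 rad/s); the robot touches nothing.
It fails at once if the board is lifted or shifted out of its pocket (more than 8 mm) (distance of board from where it was at the start of the episode above 0.008 m).
It fails at once if the board or its parts are pressed or struck with more than 12 N (contact force between the arm and board above 12 N).
It fails at once if a clip or the pallet is forced with more than 25 N (contact force between the arm and pallet above 25 N).
It fails at once if a thing standing on the pallet is moved by more than 20 mm (distance of any of tape, loupe from where it was at the start of the episode above 0.02 m).
It fails at once if a thing on the table is moved by more than 30 mm (distance of any of spare, flux, driver, brush, core from where it was at the start of the episode above 0.03 m).
It also fails if it takes over 51 s, if anything falls off the work surface, if the arm or the gripper's body presses on something with over 40 N, if the wrist force passes 120 N, or if a joint passes its speed limit or range.

## Working session

There is one attempt and no reset: what is moved stays moved. The work goes in short steps, Python scripts to look and compute and a shell command to move; the robot and the scene stay as the last step left them, time stands still between calls to the robot, and variables do not carry over. Pictures are saved under pics/ and viewed, about 8 in all and at most 12, crops included, and the job is handed in when it is done.

```bash
mkdir -p pics
python3 - <<'E'
from plant import robot
import cv2,numpy as np
for n in("top","side"):
    p,d=robot.read_camera(n); cv2.imwrite(f"pics/{n}0.png",p[:,:,::-1]); np.savez(f"{n}0.npz",p=p,d=d)
    i=robot.camera_info(n); print(n,i, (d==0).mean())
print(robot.read_state())
E
```

```text
top {'vertical_fov': 50.5548693426312, 'cx': 284.66375054721885, 'cy': 210.99822000171588, 'cam_to_world': array([[ 8.33781533e-04,  9.88803791e-01, -1.49219191e-01,
         2.60617904e-01],
       [-9.99928546e-01,  2.60383748e-03,  1.16671482e-02,
         7.86852186e-02],
       [ 1.19250629e-02,  1.49198801e-01,  9.88735309e-01,
         1.64953509e+00],
       [ 0.00000000e+00,  0.00000000e+00,  0.00000000e+00,
         1.00000000e+00]])} 0.003826530612244898
side {'vertical_fov': 47.468275888548845, 'cx': 281.0089096882948, 'cy': 208.87647109115514, 'cam_to_world': array([[ 0.99599534,  0.06482668, -0.06156936,  0.39304934],
       [-0.08895299,  0.64935867, -0.75526199, -1.18829051],
       [-0.00898053,  0.7577142 ,  0.65252474,  1.15273036],
       [ 0.        ,  0.        ,  0.        ,  1.        ]])} 0.004000850340136054
{'t': 0.1, 'q': array([-1.22139260e+00,  1.31094419e-01,  1.48914890e+00,  3.04695404e-06,
        1.52300198e+00, -8.53771161e-02]), 'dq': array([ 5.93030935e-04, -1.92917595e-03, -2.86306782e-03, -1.30601017e-03,
       -7.72462589e-05,  8.40807471e-04]), 'joint_torque': array([ 1.21348927e-03, -5.61341000e+01, -4.93094695e+01,  7.70786544e-02,
        2.91476317e-02, -9.77859031e-05]), 'tool_pos': array([ 0.25258691, -0.54368463,  0.2176989 ]), 'orientation': array([-3.06605085e+00, -6.77231954e-01,  3.36793869e-04]), 'force': array([-0.22590858, -0.30222463,  0.40961592]), 'wrist_torque': array([-0.03241694, -0.01179207, -0.07261742]), 'opening': 0.09297470474720261}
```

View pics/top0.png

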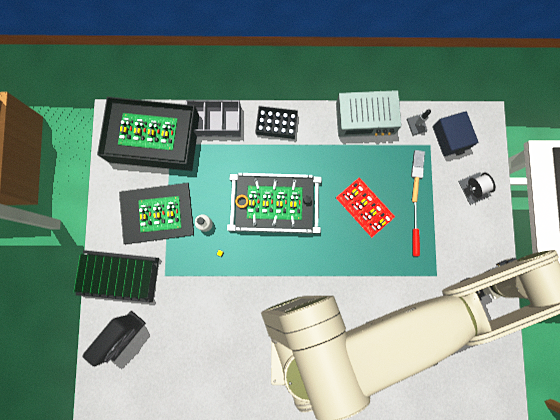

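View pics/side0.png

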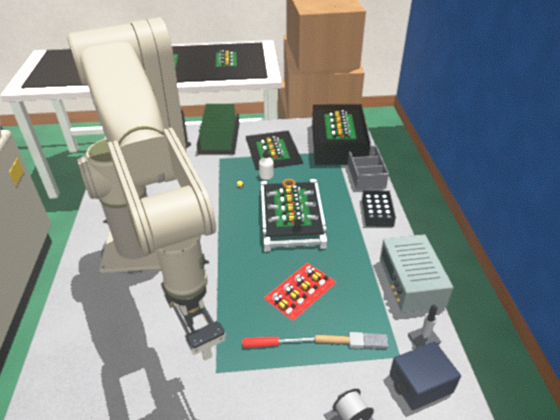

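```bash
cat > h.py <<'E'
import numpy as np,cv2
from plant import robot
def cam(n):
    i=robot.camera_info(n); f=210/np.tan(np.radians(i["vertical_fov"])/2); return f,i["cx"],i["cy"],np.array(i["cam_to_world"])
def toplane(n,uv,z):
    f,cx,cy,T=cam(n); uv=np.atleast_2d(uv).astype(float)
    r=np.c_[(uv[:,0]-cx)/f,-(uv[:,1]-cy)/f,-np.ones(len(uv))]@T[:3,:3].T
    return T[:3,3]+r*((z-T[2,3])/r[:,2])[:,None]
def cloud(n,d):
    f,cx,cy,T=cam(n); v,u=np.mgrid[:420,:560]
    P=np.stack([(u-cx)/f*d,-(v-cy)/f*d,-d],-1); return P@T[:3,:3].T+T[:3,3]
def proj(n,P):
    f,cx,cy,T=cam(n); q=(np.atleast_2d(P)-T[:3,3])@T[:3,:3]
    return np.c_[cx+f*q[:,0]/-q[:,2],cy-f*q[:,1]/-q[:,2]]
E
python3 - <<'E'
from h import *
p=np.load("top0.npz"); im,d=p["p"],p["d"]
c=im[160:245,215:335]; cv2.imwrite("pics/crop0.png",cv2.resize(c,None,fx=6,fy=6,interpolation=cv2.INTER_CUBIC)[:,:,::-1])
P=cloud("top",d); hsv=cv2.cvtColor(im,cv2.COLOR_RGB2HSV).astype(int)
roi=np.zeros(d.shape,bool); roi[165:245,222:330]=1
print("table z",np.median(P[260:270,250:300,2]))
g=roi&(hsv[...,0]>45)&(hsv[...,0]<75)&(hsv[...,1]>110)&(hsv[...,2]>90)
dk=roi&(hsv[...,2]<70)
w=roi&(hsv[...,2]>170)&(hsv[...,1]<40)
for nm,m,z in(("green",g,.05),("dark",dk,.05),("white",w,.06)):
    n,l,s,ce=cv2.connectedComponentsWithStats(cv2.morphologyEx(m.astype(np.uint8),cv2.MORPH_CLOSE,np.ones((5,5))))
    k=1+s[1:,4].argmax(); v,u=np.nonzero((l==k)&m); X=toplane("top",np.c_[u,v],z)[:,:2]
    print(nm,len(u),"z",np.median(P[v,u,2]).round(4),"bbox",s[k],cv2.minAreaRect((X*1000).astype(np.float32)))
E
```

```text
table z 0.0014130584120318757
green 1141 z 0.0507 bbox [ 247  186   56   34 1616] ((533.633544921875, 97.8421630859375), (200.5821533203125, 121.36637878417969), 88.17574310302734)
dark 30 z 0.0513 bbox [240 193  17  16  48] ((529.4938354492188, 185.89016723632812), (34.12470245361328, 72.59651947021484), 50.05709457397461)
white 1080 z 0.0494 bbox [ 227  173   95   60 1202] ((533.6229858398438, 97.16937255859375), (336.1639709472656, 212.82664489746094), 88.66250610351562)
```

View pics/crop0.png

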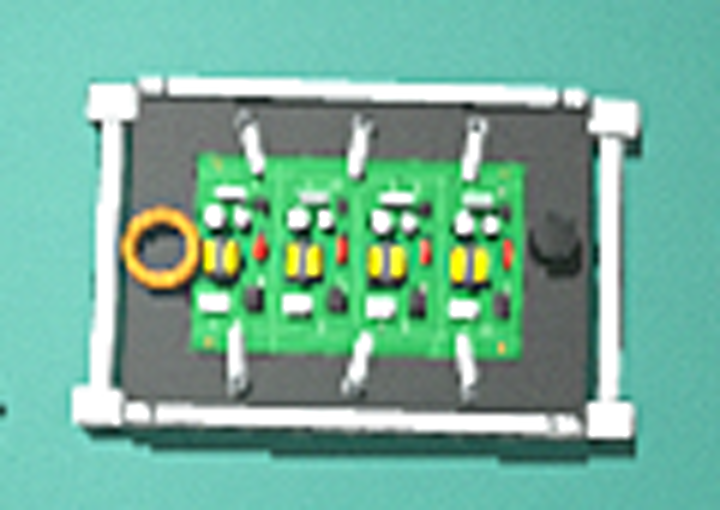

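The close crop shows all six clips within about 0.3 rad of square: far ones at x ≈ 250, 360, 475, y ≈ 145, near ones at x ≈ 235, 357, 466, y ≈ 365. The pallet centre is at about (0.5335, 0.0975) with a yaw of -0.03. Next I turn the tool into line with the pallet, shut the fingers and approach.

```bash
python3 -m pendant '[{"translation":[0,0,0],"twist":[0,0,0.116],"grip":-1},{"translation":[0,0,0],"twist":[0,0,0.116],"grip":-1},{"translation":[0,0,0],"twist":[0,0,0.116],"grip":-1},{"translation":[0,0,0],"twist":[0,0,0.116],"grip":-1},{"translation":[15,-40,0],"twist":[0,0,0],"grip":-1},{"translation":[15,-40,0],"twist":[0,0,0],"grip":-1},{"translation":[15,-40,0],"twist":[0,0,0],"grip":-1},{"translation":[15,-40,0],"twist":[0,0,0],"grip":-1},{"translation":[15,-40,0],"twist":[0,0,0],"grip":-1},{"translation":[15,-40,0],"twist":[0,0,0],"grip":-1}]' 5
cat > st.py <<'E'
from h import *
from scipy.spatial.transform import Rotation as R
s=robot.read_state(); a=-.03; O=np.array([.5335,.0975,.0505]); W=R.from_euler('z',a).as_matrix()
M=R.from_rotvec(s["orientation"]).as_matrix()
print("t",s["t"],"pallet mm",(W.T@(s["tool_pos"]-O)*1000).round(1),"yaw err",np.arctan2(M[1,0],M[0,0])-a,"z",M[:,2].round(3),"F",s["force"].round(1),s["opening"].round(4))
E
python3 st.py
```

```text
t: 1.1
tool_pos: [0.3529, -0.3017, 0.2115]
orientation: [-3.129, 0.09, 0.01]
force: [0.6, 0.6, -0.0]
opening: 0.0173Traceback (most recent call last):
  File "st.py", line 5, in <module>
    print("t",s["t"],"pallet mm",(W.T@(s["tool_pos"]-O)*1000).round(1),"yaw err",np.arctan2(M[1,0],M[0,0])-a,"z",M[:,2].round(3),"F",s["force"].round(1),s["opening"].round(4))
                                                                                                                                                         ^^^^^^^^^^^^^^^^^^
AttributeError: 'float' object has no attribute 'round'
```

```bash
sed -i 's/s\["opening"\].round(4)/s["opening"]/' st.py; python3 -m pendant '[{"translation":[14,-38,0],"twist":[0,0,-0.02],"grip":-1},{"translation":[14,-38,0],"twist":[0,0,0],"grip":-1},{"translation":[14,-38,0],"twist":[0,0,0],"grip":-1},{"translation":[14,-38,0],"twist":[0,0,0],"grip":-1},{"translation":[14,-38,0],"twist":[0,0,0],"grip":-1},{"translation":[14,-38,10],"twist":[0,0,0],"grip":-1},{"translation":[14,-38,20],"twist":[0,0,0],"grip":-1},{"translation":[10,-20,20],"twist":[0,0,0],"grip":-1},{"translation":[0,0,20],"twist":[0,0,0],"grip":-1},{"translation":[0,0,0],"twist":[0,0,0],"grip":-1}]' 5
python3 st.py
```

```text
t: 2.1
tool_pos: [0.474, -0.0005, 0.1402]
orientation: [-3.128, 0.048, 0.01]
force: [-1.5, -0.8, -0.5]
opening: 0.0007
t 2.1 pallet mm [-56.5 -99.7  89.7] yaw err -0.000519732401111278 z [-0.006  0.013 -1.   ] F [-1.5 -0.8 -0.5] 0.000660082750784667
```

```bash
python3 -m pendant '[{"translation":[-4,11,10],"twist":[0,0,0],"grip":-1},{"translation":[0,0,15],"twist":[0,0,0],"grip":-1},{"translation":[0,0,15],"twist":[0,0,0],"grip":-1},{"translation":[0,0,10],"twist":[0,0,0],"grip":-1},{"translation":[0,0,5],"twist":[0,0,0],"grip":-1},{"translation":[0,0,5],"twist":[0,0,0],"grip":-1},{"translation":[0,0,0],"twist":[0,0,0],"grip":-1},{"translation":[0,0,0],"twist":[0,0,0],"grip":-1},{"translation":[0,0,0],"twist":[0,0,0],"grip":-1},{"translation":[0,0,0],"twist":[0,0,0],"grip":-1}]' 5
python3 st.py
cat > look.py <<'E'
import sys; from h import *
n=sys.argv[1]; p,d=robot.read_camera("side"); q,_=robot.read_camera("top")
a=cv2.resize(p[165:265,245:345],(400,400),interpolation=cv2.INTER_CUBIC); b=cv2.resize(q[160:250,225:325],(400,360),interpolation=cv2.INTER_CUBIC)
b=np.vstack([b,np.zeros((40,400,3),np.uint8)]); cv2.imwrite(f"pics/{n}.png",np.hstack([a,b])[:,:,::-1])
E
python3 look.py v1
```

```text
t: 3.1
tool_pos: [0.4705, -0.0154, 0.0795]
orientation: [-3.129, 0.057, 0.002]
force: [-0.7, -0.3, -0.0]
opening: 0.0008
t 3.1 pallet mm [ -59.6 -114.7   29. ] yaw err -0.006105092074733115 z [-0.001  0.012 -1.   ] F [-0.7 -0.3 -0. ] 0.0007667968394810866
```

View pics/v1.png

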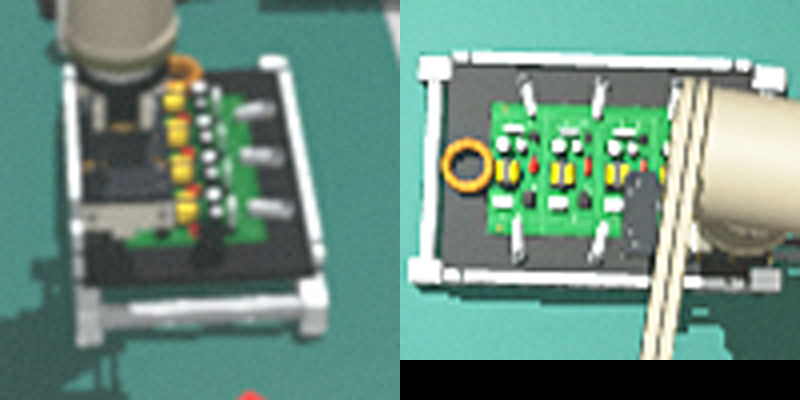

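The side view (left) shows the gripper over the near edge at its right-hand end, fingertips around (110, 240). The loupe at (208, 245) is clear of it, so I descend slowly.

```bash
python3 -m pendant '[{"translation":[0,0,6],"twist":[0,0,0],"grip":-1},{"translation":[0,0,6],"twist":[0,0,0],"grip":-1},{"translation":[0,0,5],"twist":[0,0,0],"grip":-1},{"translation":[0,0,3],"twist":[0,0,0],"grip":-1},{"translation":[0,0,2],"twist":[0,0,0],"grip":-1},{"translation":[0,0,0],"twist":[0,0,0],"grip":-1},{"translation":[0,0,0],"twist":[0,0,0],"grip":-1},{"translation":[0,0,0],"twist":[0,0,0],"grip":-1},{"translation":[0,0,0],"twist":[0,0,0],"grip":-1},{"translation":[0,0,0],"twist":[0,0,0],"grip":-1}]' 5
python3 st.py
```

```text
t: 4.2
tool_pos: [0.4704, -0.0149, 0.0555]
orientation: [-3.129, 0.056, 0.003]
force: [-1.0, -0.2, -0.8]
opening: 0.0007
t 4.2 pallet mm [ -59.7 -114.3    5. ] yaw err -0.0057792148766406745 z [-0.001  0.012 -1.   ] F [-1.  -0.2 -0.8] 0.0006545391253360149
```

```bash
python3 -m pendant '[{"translation":[-1,0,0],"twist":[-0.012,0,-0.006],"grip":-1},{"translation":[0,-9,0],"twist":[0,0,0],"grip":-1},{"translation":[0,-9,0],"twist":[0,0,0],"grip":-1},{"translation":[0,-9,0],"twist":[0,0,0],"grip":-1},{"translation":[0,-9,0],"twist":[0,0,0],"grip":-1},{"translation":[0,-9,0],"twist":[0,0,0],"grip":-1},{"translation":[0,-9,0],"twist":[0,0,0],"grip":-1},{"translation":[0,-9,0],"twist":[0,0,0],"grip":-1},{"translation":[0,-9,0],"twist":[0,0,0],"grip":-1},{"translation":[0,-9,0],"twist":[0,0,0],"grip":-1}]' 5
python3 st.py
```

```text
t: 5.2
tool_pos: [0.4727, 0.0729, 0.0562]
orientation: [3.14, -0.046, 0.0]
force: [0.6, 0.7, 0.3]
opening: 0.0003
t 5.2 pallet mm [-60.1 -26.4   5.7] yaw err 0.0006439753834410235 z [ 0.    -0.001 -1.   ] F [0.6 0.7 0.3] 0.00034703140057961053
```

```bash
python3 -m pendant '[{"translation":[0,-9,0.5],"twist":[0,0,0],"grip":-1},{"translation":[0,-9,0],"twist":[0,0,0],"grip":-1},{"translation":[0,-9,0],"twist":[0,0,0],"grip":-1},{"translation":[0,-9,0],"twist":[0,0,0],"grip":-1},{"translation":[0,-9,0],"twist":[0,0,0],"grip":-1},{"translation":[0,-9,0],"twist":[0,0,0],"grip":-1},{"translation":[0,-9,0],"twist":[0,0,0],"grip":-1},{"translation":[0,-9,0],"twist":[0,0,0],"grip":-1},{"translation":[0,-9,0],"twist":[0,0,0],"grip":-1},{"translation":[0,-9,0],"twist":[0,0,0],"grip":-1}]' 5
python3 st.py; python3 look.py v2
```

```text
t: 6.2
tool_pos: [0.4752, 0.1703, 0.0552]
orientation: [3.138, -0.046, -0.0]
force: [0.9, -2.4, 0.6]
opening: 0.0004
t 6.2 pallet mm [-60.4  71.    4.7] yaw err 0.0007594859855314315 z [-0.    -0.003 -1.   ] F [ 0.9 -2.4  0.6] 0.00035741453477550146
```

View pics/v2.png

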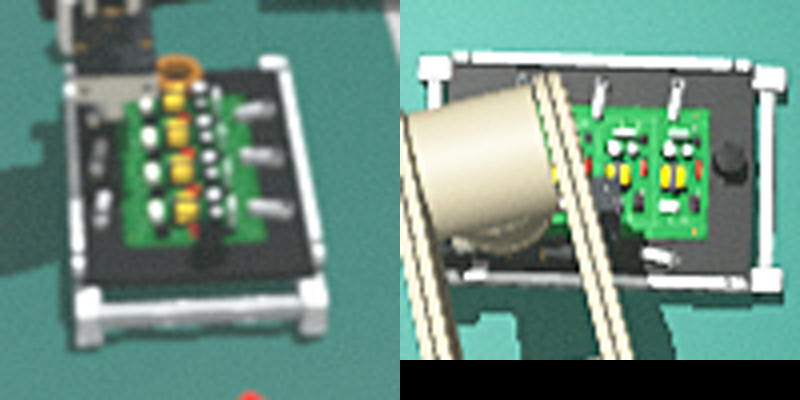

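Side view: the clips at (100, 205) and (97, 155) now lie along the edge. I push on through the third one, then lift and cross to the far edge.

```bash
python3 -m pendant '[{"translation":[0,-9,0],"twist":[0,0,0],"grip":-1},{"translation":[0,-9,0],"twist":[0,0,0],"grip":-1},{"translation":[0,-9,0],"twist":[0,0,0],"grip":-1},{"translation":[0,-9,0],"twist":[0,0,0],"grip":-1},{"translation":[0,-4,0],"twist":[0,0,0],"grip":-1},{"translation":[0,0,0],"twist":[0,0,0],"grip":-1},{"translation":[0,0,-10],"twist":[0,0,0],"grip":-1},{"translation":[0,0,-15],"twist":[0,0,0],"grip":-1},{"translation":[0,0,-15],"twist":[0,0,0],"grip":-1},{"translation":[0,0,-10],"twist":[0,0,0],"grip":-1}]' 5
python3 st.py
```

```text
t: 7.3
tool_pos: [0.4748, 0.2145, 0.1074]
orientation: [3.139, -0.045, -0.007]
force: [1.2, 0.7, 0.6]
opening: 0.0004
t 7.3 pallet mm [-62.2 115.2  56.9] yaw err 0.0013692318614918798 z [-0.004 -0.002 -1.   ] F [1.2 0.7 0.6] 0.00037086987751057296
```

```bash
python3 -m pendant '[{"translation":[20,0,0],"twist":[0,0,0],"grip":-1},{"translation":[20,0,0],"twist":[0,0,0],"grip":-1},{"translation":[20,0,0],"twist":[0,0,0],"grip":-1},{"translation":[20,0,0],"twist":[0,0,0],"grip":-1},{"translation":[20,0,0],"twist":[0,0,0],"grip":-1},{"translation":[15,0,0],"twist":[0,0,0],"grip":-1},{"translation":[0,0,0],"twist":[0,0,0],"grip":-1},{"translation":[0,0,0],"twist":[0,0,0],"grip":-1},{"translation":[0,0,0],"twist":[0,0,0],"grip":-1},{"translation":[0,0,0],"twist":[0,0,0],"grip":-1}]' 5
python3 st.py; python3 look.py v3
```

```text
t: 8.3
tool_pos: [0.5972, 0.2101, 0.1206]
orientation: [-3.139, 0.049, -0.013]
force: [0.2, -0.6, 0.0]
opening: 0.0004
t 8.3 pallet mm [ 60.3 114.5  70.1] yaw err -0.001021776760190718 z [ 0.008  0.002 -1.   ] F [ 0.2 -0.6  0. ] 0.0004167454677127988
```

View pics/v3.png

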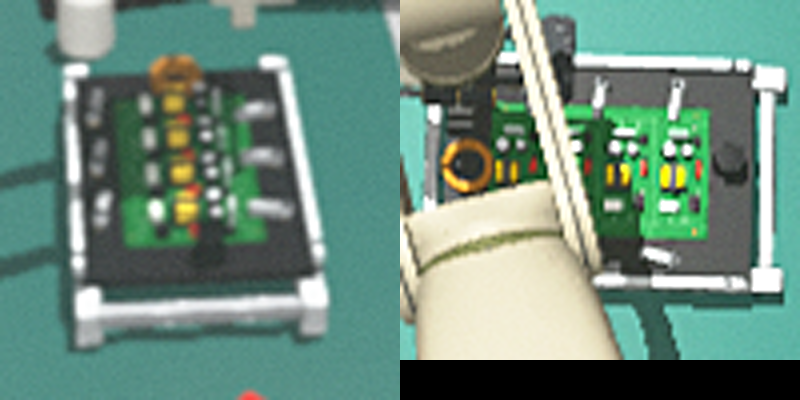

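Side view: all three near clips lie along the edge at x ≈ 97 (y ≈ 103, 155, 205), and the tape is undisturbed. Now I descend at the far edge.

```bash
python3 -m pendant '[{"translation":[0,0,10],"twist":[0,0.008,0],"grip":-1},{"translation":[0,0,15],"twist":[0,0,0],"grip":-1},{"translation":[0,0,15],"twist":[0,0,0],"grip":-1},{"translation":[0,0,8],"twist":[0,0,0],"grip":-1},{"translation":[0,0,4],"twist":[0,0,0],"grip":-1},{"translation":[0,0,2],"twist":[0,0,0],"grip":-1},{"translation":[0,0,0],"twist":[0,0,0],"grip":-1},{"translation":[0,0,0],"twist":[0,0,0],"grip":-1},{"translation":[0,0,0],"twist":[0,0,0],"grip":-1},{"translation":[0,0,0],"twist":[0,0,0],"grip":-1}]' 5
python3 st.py
```

```text
t: 9.4
tool_pos: [0.5965, 0.2104, 0.0604]
orientation: [-3.14, 0.047, -0.023]
force: [0.3, 0.3, -0.3]
opening: 0.0007
t 9.4 pallet mm [ 59.5 114.7   9.9] yaw err -0.0001942539729840355 z [ 0.014  0.001 -1.   ] F [ 0.3  0.3 -0.3] 0.0006581710805982735
```

```bash
python3 -m pendant '[{"translation":[1,0,3],"twist":[0,-0.014,0],"grip":-1},{"translation":[0,0,2],"twist":[0,0,0],"grip":-1},{"translation":[0,0,0],"twist":[0,0,0],"grip":-1},{"translation":[0,9,0],"twist":[0,0,0],"grip":-1},{"translation":[0,9,0],"twist":[0,0,0],"grip":-1},{"translation":[0,9,0],"twist":[0,0,0],"grip":-1},{"translation":[0,9,0],"twist":[0,0,0],"grip":-1},{"translation":[0,9,0],"twist":[0,0,0],"grip":-1},{"translation":[0,9,0],"twist":[0,0,0],"grip":-1},{"translation":[0,9,0],"twist":[0,0,0],"grip":-1}]' 5
python3 st.py
```

```text
t: 10.4
tool_pos: [0.5962, 0.1431, 0.0564]
orientation: [-3.138, 0.046, -0.002]
force: [0.3, 0.1, 0.6]
opening: 0.0001
t 10.4 pallet mm [61.3 47.4  5.9] yaw err 0.0003897738610886062 z [ 0.001  0.003 -1.   ] F [0.3 0.1 0.6] 0.0001303098643518382
```

```bash
python3 -m pendant '[{"translation":[0,9,1],"twist":[0,0,0],"grip":-1},{"translation":[0,9,0],"twist":[0,0,0],"grip":-1},{"translation":[0,9,0],"twist":[0,0,0],"grip":-1},{"translation":[0,9,0],"twist":[0,0,0],"grip":-1},{"translation":[0,9,0],"twist":[0,0,0],"grip":-1},{"translation":[0,9,0],"twist":[0,0,0],"grip":-1},{"translation":[0,9,0],"twist":[0,0,0],"grip":-1},{"translation":[0,9,0],"twist":[0,0,0],"grip":-1},{"translation":[0,9,0],"twist":[0,0,0],"grip":-1},{"translation":[0,9,0],"twist":[0,0,0],"grip":-1}]' 5
python3 st.py
```

```text
t: 11.4
tool_pos: [0.593, 0.0441, 0.0548]
orientation: [-3.139, 0.047, -0.002]
force: [-1.0, 1.0, 1.0]
opening: 0.0004
t 11.4 pallet mm [ 61.1 -51.6   4.3] yaw err -1.2874057245804843e-05 z [ 0.001  0.002 -1.   ] F [-1.  1.  1.] 0.0003568936501640473
```

```bash
python3 -m pendant '[{"translation":[0,9,-1],"twist":[0,0,0],"grip":-1},{"translation":[0,9,0],"twist":[0,0,0],"grip":-1},{"translation":[0,9,0],"twist":[0,0,0],"grip":-1},{"translation":[0,9,0],"twist":[0,0,0],"grip":-1},{"translation":[0,9,0],"twist":[0,0,0],"grip":-1},{"translation":[0,9,0],"twist":[0,0,0],"grip":-1},{"translation":[0,0,0],"twist":[0,0,0],"grip":-1},{"translation":[0,0,-10],"twist":[0,0,0],"grip":-1},{"translation":[0,0,-20],"twist":[0,0,0],"grip":-1},{"translation":[0,0,-20],"twist":[0,0,0],"grip":-1}]' 5
python3 st.py
```

```text
t: 12.4
tool_pos: [0.5883, -0.016, 0.1044]
orientation: [-3.139, 0.05, 0.009]
force: [0.9, 0.4, 0.1]
opening: 0.0004
t 12.4 pallet mm [  58.2 -111.9   53.9] yaw err -0.001919881331725902 z [-0.006  0.003 -1.   ] F [0.9 0.4 0.1] 0.0003632760958906222
```

```bash
python3 -m pendant '[{"translation":[0,0,-30],"twist":[0,0,0],"grip":-1},{"translation":[0,0,-40],"twist":[0,0,0],"grip":-1},{"translation":[0,0,-30],"twist":[0,0,0],"grip":-1},{"translation":[0,30,0],"twist":[0,0,0],"grip":-1},{"translation":[-10,40,0],"twist":[0,0,0],"grip":-1},{"translation":[-20,45,0],"twist":[0,0,0],"grip":-1},{"translation":[-20,45,0],"twist":[0,0,0],"grip":-1},{"translation":[-20,45,0],"twist":[0,0,0],"grip":-1},{"translation":[-20,45,0],"twist":[0,0,0],"grip":-1},{"translation":[-10,30,0],"twist":[0,0,0],"grip":-1}]' 5
python3 st.py; python3 look.py v4
```

```text
t: 13.4
tool_pos: [0.4838, -0.2948, 0.2227]
orientation: [3.14, -0.027, 0.018]
force: [0.2, 0.5, 0.2]
opening: 0.0007
t 13.4 pallet mm [ -37.9 -393.6  172.2] yaw err 0.012937687393118867 z [ 0.011 -0.001 -1.   ] F [0.2 0.5 0.2] 0.0007088428272428428
```

View pics/v4.png

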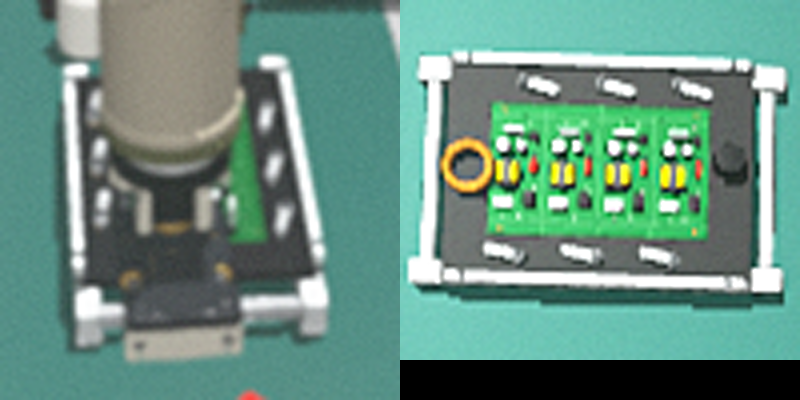

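All six clips in the top view (right half) lie clear of the board: far at (540, 85), (617, 87), (692, 90), near at (503, 253), (580, 253), (658, 257). I check their angles numerically before handing in.

Run:
```python
from h import *
im,_=robot.read_camera("top"); a=-.03; W=np.array([[np.cos(a),-np.sin(a)],[np.sin(a),np.cos(a)]])
g=cv2.cvtColor(im,cv2.COLOR_RGB2GRAY).astype(float); v,u=np.mgrid[160:250,225:335]; u=u.ravel();v=v.ravel()
X=(toplane("top",np.c_[u,v],.058)[:,:2]-[.5335,.0975])@W*1000; w=np.clip(g[v,u]-110,0,None)
for sx,n in((-1,"near"),(1,"far")):
    for i,y in enumerate((-70,0,70)):
        m=(abs(X[:,0])>63)&(abs(X[:,0])<92)&(X[:,0]*sx>0)&(abs(X[:,1]-y-(-sx)*12)<33)
        c=np.average(X[m],axis=0,weights=w[m]); e,V=np.linalg.eigh(np.cov(X[m].T,aweights=w[m])); d=V[:,1]
        print(n,i,"centre",c.round(1),"turn",np.arctan2(abs(d[1]),abs(d[0])).round(2))
hsv=cv2.cvtColor(im,cv2.COLOR_RGB2HSV).astype(int)
k=(hsv[...,0]>45)&(hsv[...,0]<75)&(hsv[...,1]>110)&(hsv[...,2]>90); k[:165]=0;k[245:]=0;k[:,:240]=0;k[:,310:]=0
vv,uu=np.nonzero(k); print(cv2.minAreaRect((toplane("top",np.c_[uu,vv],.05)[:,:2]*1000).astype(np.float32)))
```

```text
near 0 centre [-76.  -54.4] turn 1.36
near 1 centre [-75.7  15.4] turn 1.41
near 2 centre [-76.5  86.2] turn 1.4
far 0 centre [ 77.4 -84.4] turn 1.25
far 1 centre [ 77.3 -13.8] turn 1.34
far 2 centre [77.2 56.2] turn 1.41
((534.2217407226562, 97.61927795410156), (200.99452209472656, 120.94207000732422), 88.57698059082031)
```

```bash
python3 -c "
from plant import robot
print(robot.close_job())"
```

```text
the job is handed in; nothing more can be done
None
```

I swung all six clips off the board and handed the job in after about 13.5 s of the 51 s allowed. I used the shut fingertips about 5 mm above the pallet top, one sweep along each long edge, then raised the arm and moved it clear.

- **Clips:** in the last top image they measured about 1.36, 1.41 and 1.40 rad on the near edge, and 1.25, 1.34 and 1.41 rad on the far edge. All are above the 1.0 rad needed. The clips are only a few pixels wide in that image, so each angle could be off by about 0.1 rad.
- **Board:** its measured centre is within about 1 mm of where it started, so it is still in its pocket.
- **Forces:** the state readings at the end of each move stayed below about 3 N. I did not record peaks during the moves.
- **Other things:** the tape and loupe look unmoved in the pictures. I did not re-measure the things on the table, but the arm crossed well above them.

No check failed or disagreed.

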